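# Press the phone in the spring press

## Robot

A 6-joint arm with a two-finger parallel gripper is mounted at the origin on the work surface. World frame = base frame: x ahead of the robot, y to its left, z up, the work surface at z = 0. Lengths are in m, angles in rad, forces in N, time in s.
With the tool pointing down it reaches from about 0.3 to 0.775 m from the base axis. Payload 14.6 kg.
Tool frame: the origin (TCP) lies between the finger pads; the fingertips stand 19 mm ahead of it and the grasp point (between the pads) is the TCP; z points along the fingers, y is the direction in which the jaws open and shut (so a half turn about z gives the same grasp; the last joint's range is limited). The gripper opens to 94 mm and grips with 3 to 60 N. Pads are 16 mm wide; open, the fingers measure 119 mm over their backs; the gripper's body (75 mm by 177 mm) begins 78 mm behind the grasp point.
Start: joints at [1.126, 0.3, 1.521, -0, 1.321, -0.067], TCP at [0.203, 0.511, 0.224] pointing down, gripper open.
Joint ranges: [-3.03, 3.03], [-0.79, 2.21], [0.23, 2.52], [-1.04, 4.18], [0, 3.07], [-2.55, 2.55]. Speed limits (rad/s): [2.22, 2.22, 2.57, 3.14, 3.14, 3.14].

## Interface

Orientations are given as [roll, pitch, yaw] about the fixed x, y, z axes, in that order (R = Rz(yaw) Ry(pitch) Rx(roll)).
In Python, from station import telemetry, vision, ctrl gives the robot as it stands. The module is installed in compiled form; this text tells all that it offers.
- The arm moves only by the shell command python3 -m creep 'ROWS' [FORCE]. ROWS is JSON, a list of rows, each a list of 3 entries, a list of its own where there are three numbers: the shift along the tool's x, y, z in units of 50 mm (1.0 is 50 mm), then the turn about the tool's z in units of 8 degrees (1.0 is 8 degrees), then the opening, from 0 (shut) to 1 (fully open). In form: [[[tx, ty, tz], twist, gripper], ...]. A call has 1 to 12 rows; each row is the pose to reach, as a shift and turn from the pose commanded when the call began, along the tool's axes at that moment; what a row does not reach only later rows make up. A row lasts 1/10 s, in which the tool goes at most 50 mm and 8.59 degrees, less where a joint would pass 70% of its speed; a pose out of reach is approached as far as the arm can. A call with a gripper value outside its range is refused whole. The fingers move at their own pace and stop on an object; FORCE is the grip in N (left out, the last holds). Time passes only in rows, so rows that repeat a pose let the fingers close. It gives the time, the measured TCP pose, the force and the opening at its end, in the units of the state.
- telemetry.get_obs(): the state, without advancing time (a new reading comes with each control period).
- vision.camera(name): name is "side" or "top"; returns a dict with "img" (480x640x3 uint8, red, green, blue), "depth" (480x640 float32, m along the optical axis (not along the pixel's ray), 0 where there is no reading), "vertical_fov" (degrees; the focal length in pixels is half the picture's height over the tangent of half this angle, whatever the lens; pixels are square), "cx", "cy" (the principal point, pixels), "extrinsics" (4x4, takes a point from camera to world coordinates). Camera axes: x right, y down, z forward; pixel columns grow to the right and rows downward; lengths in m; the calibration is good to about 2 mm. A picture is of the moment at which its call begins.
- ctrl.hand_in(): hands the job in, once; it reports no verdict.
The state is a dict: "time_s": time; "qpos": joint angles; "joint_vel": joint speeds; "tau": joint torques, N m; "ee_pos": TCP position; "eef_rot": TCP orientation; "force": force on the tool from outside, world axes, zero at the start; "moment": the same for the moment, N m; "grip_width": finger opening in m.
Only numpy, scipy, OpenCV 4.12 (cv2) and the standard library are available. Lean on these libraries where they do the work, as an engineer would, in place of code of your own. Each camera call takes 0.05 s, during which the arm holds its last target.

## Task

On the phone repair bench stand two spring presses with tilted plates: a narrow one with a phone under its plate and a wide one with a tablet. With the fingers on the middle of its black rubber pad, push the narrow phone press's plate down until it lies level, keep it level for about two seconds so that the phone's screen bonds, then let go so that the plate comes fully up again. Leave the plate of the wide tablet press alone.

Things in the scene. Friction and masses are not known exactly. Their poses are not given: they have to be found in the camera images.
- phone_plate (a joint): Hinged flat dark-grey plate of the narrow (phone) press, 95 mm wide, reaching 160 mm in front of its hinge. Value: tilt above level in rad, 0 = level on its stop, 0.5 = fully up, where its spring holds it. Holding it level at its push pad takes about 8 N, less when higher. The press (base 220 x 135 x 30 mm, fixed) has its hinge at the far side and the raised free edge towards the robot, turned up to 20 degrees.
- phone_pad (a point): Centre of the top of the black rubber push pad (40 x 60 mm across) near the free edge of the narrow (phone) press's plate; moves with it. x: along the plate from free edge to hinge, y: along the hinge, z: the plate's upward normal. Hinge axis: 125 mm along +x, 8 mm along -z, level, 55 mm above the table. Plate level: this point is 63 mm up and 125 mm in front of the hinge. The free edge is 35 mm along -x.
- tablet_plate (a joint): Hinged flat dark-grey plate of the wide (tablet) press, 165 mm wide, reaching 220 mm in front of its hinge. Value: tilt above level in rad, 0 = level on its stop, 0.5 = fully up, where its spring holds it. Holding it level at its push pad takes about 10 N, less when higher. The press (base 280 x 205 x 30 mm, fixed) has its hinge at the far side and the raised free edge towards the robot, turned up to 20 degrees.
- tablet_pad (a point): Centre of the top of the black rubber push pad (40 x 60 mm across) near the free edge of the wide (tablet) press's plate; moves with it. x: along the plate from free edge to hinge, y: along the hinge, z: the plate's upward normal. Hinge axis: 185 mm along +x, 8 mm along -z, level, 55 mm above the table. Plate level: this point is 63 mm up and 185 mm in front of the hinge. The free edge is 35 mm along -x.

How it is judged:
By the outcome, as a careful person would: the job done as asked, in the order asked, and still so for the second after the job is handed in, with the robot touching nothing.
It also fails if it takes over 32 s, if anything falls off the work surface, if the arm or the gripper's body presses on something with over 40 N, if the wrist force passes 120 N, or if a joint passes its speed limit or range.

## Working session

There is one attempt and no reset: what is moved stays moved. The work goes in short steps, Python scripts to look and compute and a shell command to move; the robot and the scene stay as the last step left them, time stands still between calls to the robot, and variables do not carry over. Pictures are saved under pics/ and viewed, and the job is handed in when it is done.

```bash
mkdir -p pics; python3 - <<'E'
from station import telemetry, vision, ctrl
import cv2,numpy as np
o=telemetry.get_obs(); print(o)
for n in("top","side"):
    c=vision.camera(n); cv2.imwrite(f"pics/{n}0.png",c["img"][:,:,::-1]); np.savez(f"{n}0.npz",**c)
    print(n,c["vertical_fov"],c["cx"],c["cy"],c["extrinsics"])
E
```

```text
{'time_s': 0.0, 'qpos': array([ 1.12641454e+00,  3.00466584e-01,  1.52162690e+00, -1.50050012e-05,
        1.32069694e+00, -6.65883639e-02]), 'joint_vel': array([ 0.00020047,  0.00019097, -0.00046428,  0.0015453 ,  0.00041181,
       -0.00095981]), 'tau': array([ 5.97305007e-04, -5.31811488e+01, -3.52737236e+01,  7.08424137e-02,
        2.43438041e-02, -7.52624169e-05]), 'ee_pos': array([0.20276728, 0.51097995, 0.22386941]), 'eef_rot': array([-3.14039657e+00, -6.51970653e-05,  2.76380291e+00]), 'force': array([ 0.09023491,  0.52366483, -0.31246706]), 'moment': array([-0.02159756, -0.0145387 , -0.05986843]), 'grip_width': 0.09368200292142131}
top 44.23822628214128 322.24201256159813 246.00556174819104 [[ 0.02175134 -0.99545402  0.09272637  0.49975346]
 [-0.99949055 -0.02381846 -0.02124443  0.00794158]
 [ 0.02335645 -0.09221704 -0.99546496  1.02648719]
 [ 0.          0.          0.          1.        ]]
side 55.20083399887701 315.4312427839358 237.7501824652308 [[ 0.77943054 -0.48055594  0.40193783  0.25285108]
 [-0.62623973 -0.61571842  0.47824119 -0.39003039]
 [ 0.01765888 -0.62446523 -0.78085296  0.7116632 ]
 [ 0.          0.          0.          1.        ]]
```

View pics/top0.png

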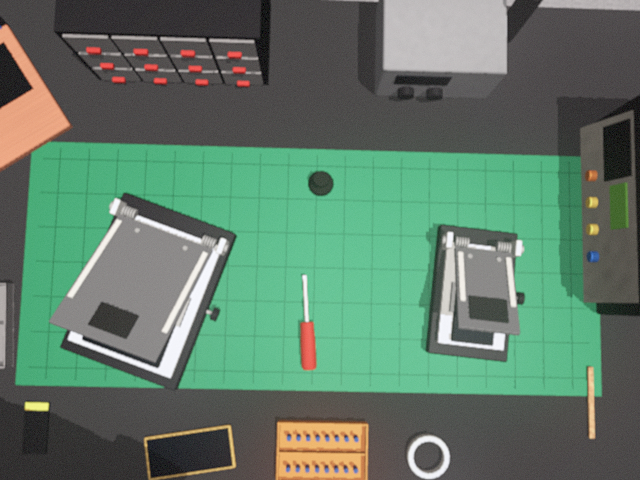

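View pics/side0.png

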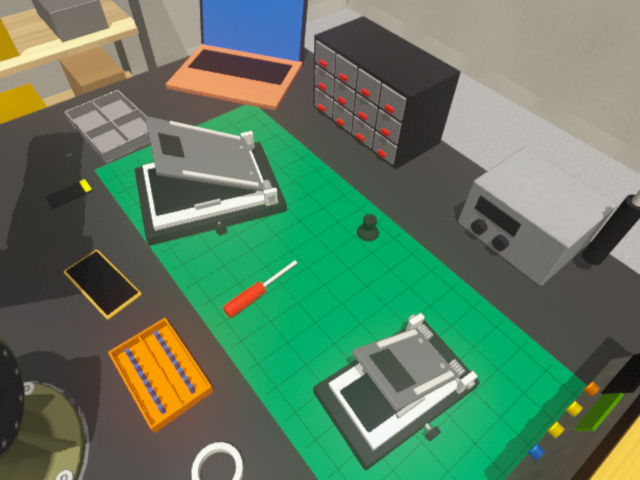

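The phone press is on the right in the top view, with its pad near (488,309). The tablet press is on the left. I'll enlarge both views of the phone press.

```bash
python3 - <<'E'
import cv2
a=cv2.imread("pics/top0.png")[215:370,420:540]; cv2.imwrite("pics/topc.png",cv2.resize(a,None,fx=3.8,fy=3.8,interpolation=2))
a=cv2.imread("pics/side0.png")[310:470,310:490]; cv2.imwrite("pics/sidec.png",cv2.resize(a,None,fx=3.6,fy=3.6,interpolation=2))
E
```

```text
(no output)
```

View pics/topc.png

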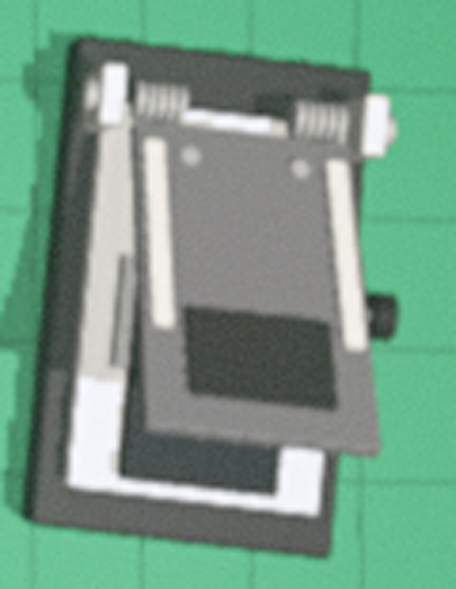

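View pics/sidec.png

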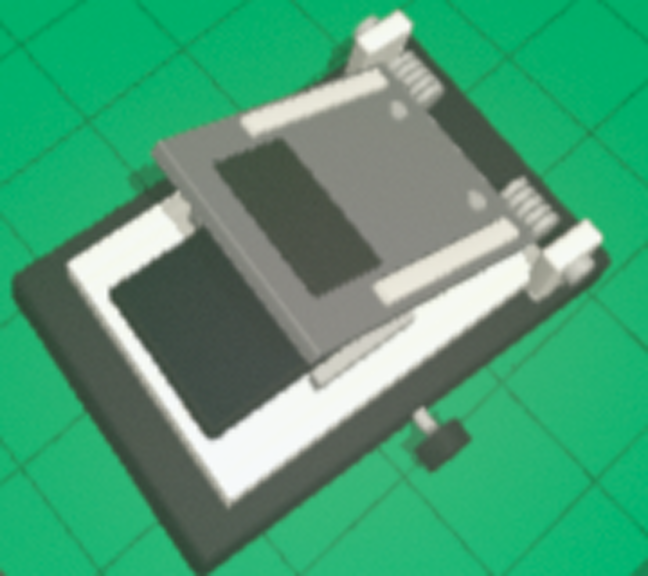

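The pad corners in the top crop are about (187,306), (330,322), (336,409) and (187,391). In the side crop they are about (282,139), (382,266), (316,297) and (216,162). I'll triangulate them and compare with the depth readings.

```bash
cat > h.py <<'E'
import numpy as np
def K(c):
    f=240/np.tan(np.radians(float(c["vertical_fov"]))/2); return np.array([[f,0,float(c["cx"])],[0,f,float(c["cy"])],[0,0,1]])
def P(c): return K(c)@np.linalg.inv(c["extrinsics"])[:3]
def dep(c,u,v):
    z=np.median(c["depth"][int(v)-1:int(v)+2,int(u)-1:int(u)+2]); p=np.linalg.inv(K(c))@[u,v,1]*z
    return (c["extrinsics"]@[*p,1])[:3]
E
python3 - <<'E'
import numpy as np,cv2
from h import *
t=dict(np.load("top0.npz"));s=dict(np.load("side0.npz"))
# order: far-left(+y), far-right(-y), near-right, near-left
a=np.array([(187,306),(330,322),(336,409),(187,391)],float);a=(a+.5)/3.8-.5+[420,215]
b=np.array([(282,139),(382,266),(316,297),(216,162)],float);b=(b+.5)/3.6-.5+[310,310]
X=cv2.triangulatePoints(P(t),P(s),a.T,b.T);X=(X[:3]/X[3]).T
print(X.round(4));c=X.mean(0);print("centre",c)
print("sizes",[np.linalg.norm(X[i]-X[(i+1)%4]).round(4) for i in range(4)])
m=a.mean(0);print("depth top",dep(t,*m)," side",dep(s,*b.mean(0)))
y=X[0]+X[3]-X[1]-X[2];print("yaw y-axis deg",np.degrees(np.arctan2(-y[0],y[1])))
x=X[0]+X[1]-X[2]-X[3];print("yaw x deg",np.degrees(np.arctan2(x[1],x[0])),"tilt",np.arctan2(-x[2],np.hypot(*x[:2])))
# plane fit from depth in pad region both cams
for n,cm,q in(("top",t,a),("side",s,b)):
    mk=np.zeros((480,640),np.uint8);cv2.fillConvexPoly(mk,q.round().astype(int),1);mk=cv2.erode(mk,np.ones((3,3)))
    pts=np.array([dep(cm,u,v) for v,u in zip(*np.nonzero(mk))]);g=pts.mean(0);n_=np.linalg.svd(pts-g)[2][2];n_*=np.sign(n_[2]);print(n,len(pts),g,n_,"tilt",np.arccos(n_[2]),"yaw",np.degrees(np.arctan2(n_[1],n_[0])))
E
```

```text
[[ 0.5145 -0.2407  0.1152]
 [ 0.5091 -0.2998  0.1134]
 [ 0.4745 -0.2957  0.1318]
 [ 0.4807 -0.2361  0.1325]]
centre [ 0.49468535 -0.26806545  0.12321927]
sizes [np.float64(0.0594), np.float64(0.0395), np.float64(0.06), np.float64(0.0382)]
depth top [ 0.49372013 -0.26810284  0.12092775]  side [ 0.49577267 -0.26954076  0.12302544]
yaw y-axis deg -5.549424388021065
yaw x deg -7.2217355552598 tilt 0.4776552019497151
top 800 [ 0.49375785 -0.26770194  0.12159657] [ 0.47463339 -0.04280419  0.87914216] tilt 0.49673718858318905 yaw -5.15320484736467
side 759 [ 0.49564277 -0.26985754  0.12327239] [ 0.47518365 -0.04827911  0.87856111] tilt 0.49795508730512633 yaw -5.801397854958288
```

The measurements agree: pad height is about 0.122 (0.1219 expected), tilt 0.497, yaw about -5.5°, and the size fits 40×60. Next I'll work out the shifts.

```bash
cat >> h.py <<'E'
from scipy.spatial.transform import Rotation as Ro
from station import telemetry
yaw=np.radians(-5.5); d=np.array([np.cos(yaw),np.sin(yaw),0])
pad=np.array([.4947,-.2686,.1219]); hinge=pad+d*(.125*np.cos(.5)-.008*np.sin(.5)); hinge[2]=.055
def padat(t): return hinge-d*(.125*np.cos(t)-.008*np.sin(t))+np.array([0,0,.125*np.sin(t)+.008*np.cos(t)])
def shift(p):
    o=telemetry.get_obs(); return Ro.from_euler("xyz",o["eef_rot"]).inv().apply(np.array(p)-o["ee_pos"])/.05
E
python3 - <<'E'
from h import *
print(hinge,padat(.5),padat(0)); print(shift(padat(.5)+[0,0,.019+.09]))
E
```

```text
[ 0.60007505 -0.27874646  0.055     ] [ 0.4947     -0.2686      0.12194885] [ 0.47565052 -0.26676574  0.063     ]
[-11.17826807 -12.33917017  -0.12790004]
```

```bash
python3 -m creep '[[[-0.3,-0.35,-0.2],0,0],[[-0.9,-1.0,-0.4],0,0],[[-1.5,-1.65,-0.4],0,0],[[-2.1,-2.3,-0.4],0,0],[[-2.7,-3.0,-0.4],0,0],[[-3.3,-3.65,-0.4],0,0],[[-3.9,-4.3,-0.4],0,0],[[-4.5,-5.0,-0.4],0,0],[[-5.1,-5.65,-0.4],0,0],[[-5.7,-6.3,-0.4],0,0],[[-6.3,-6.95,-0.4],0,0],[[-6.6,-7.3,-0.4],0,0]]' 20; python3 - <<'E'
from h import *
print(telemetry.get_obs()["eef_rot"],shift(padat(.5)+[0,0,.019+.05]))
E
```

```text
time_s: 1.3
ee_pos: [0.3754, 0.0477, 0.2444]
eef_rot: [-3.141, 0.0, 2.762]
force: [0.2, 0.8, 0.5]
grip_width: 0.0019
[-3.14132369e+00  4.14987709e-05  2.76177973e+00] [-4.56075379 -4.98987765  1.07009072]
```

```bash
python3 -m creep '[[[-0.6,-0.7,0],-0.2,0],[[-1.2,-1.3,0],-0.5,0],[[-1.8,-2.0,0],-0.8,0],[[-2.4,-2.6,0],-1.1,0],[[-3.0,-3.3,0],-1.4,0],[[-3.6,-3.9,0.1],-1.7,0],[[-4.2,-4.6,0.4],-2.0,0],[[-4.55,-5.0,0.7],-2.0,0],[[-4.55,-5.0,1.0],-2.0,0],[[-4.55,-5.0,1.05],-2.0,0],[[-4.55,-5.0,1.05],-2.0,0],[[-4.55,-5.0,1.05],-2.0,0]]'; python3 - <<'E'
from h import *
from station import vision
import cv2
o=telemetry.get_obs();print(o["eef_rot"],o["ee_pos"],o["force"],o["joint_vel"].round(3))
for t in(.5,.4,.3,.2,.1,0):print(t,shift(padat(t)+[0,0,.019]).round(3))
for n in("top","side"):
    c=vision.camera(n)["img"][:,:,::-1]; cv2.imwrite(f"pics/{n}1.png",c)
E
```

```text
time_s: 2.5
ee_pos: [0.4944, -0.2657, 0.1929]
eef_rot: [-3.141, 0.001, 3.044]
force: [-0.4, 0.5, 1.1]
grip_width: 0.0009
[-3.14112529e+00  1.02459274e-03  3.04374284e+00] [ 0.4944469  -0.26568964  0.19293183] [-0.37796957  0.5431692   1.10478771] [ 0.002 -0.006 -0.002 -0.    -0.003  0.001]
0.5 [-0.01  -0.057  1.04 ]
0.4 [ 0.114 -0.057  1.258]
0.3 [ 0.215 -0.057  1.487]
0.2 [ 0.292 -0.057  1.725]
0.1 [ 0.346 -0.057  1.97 ]
0 [ 0.374 -0.057  2.218]
```

View pics/side1.png

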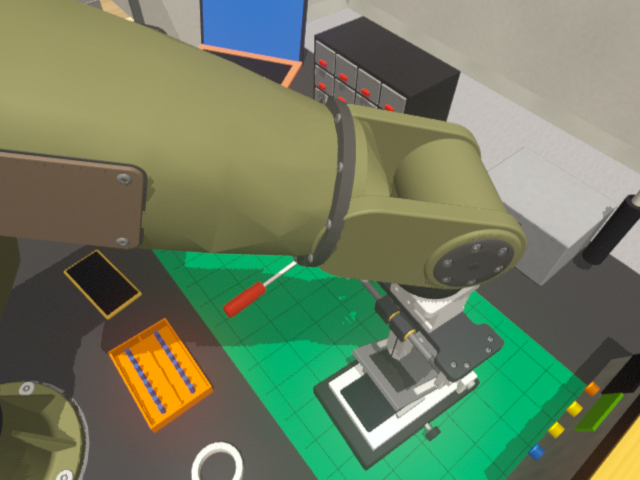

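The shut fingertips are about 52 mm above the pad at roughly (397,350) and look centred. Next: down onto the pad, following its arc.

```bash
python3 -m creep '[[[0,-0.05,0.4],0,0],[[0,-0.05,0.75],0,0],[[0,-0.05,0.9],0,0],[[0.02,-0.05,1.04],0,0],[[0.07,-0.05,1.17],0,0],[[0.13,-0.05,1.3],0,0],[[0.19,-0.05,1.43],0,0],[[0.24,-0.05,1.56],0,0],[[0.28,-0.05,1.69],0,0],[[0.31,-0.05,1.82],0,0],[[0.34,-0.05,1.95],0,0],[[0.36,-0.05,2.06],0,0]]'; python3 - <<'E'
from h import *
o=telemetry.get_obs();print(o["ee_pos"],o["force"])
print(shift(padat(0)+[0,0,.019]).round(3))
E
```

```text
time_s: 3.8
ee_pos: [0.4767, -0.267, 0.089]
eef_rot: [-3.141, 0.002, 3.043]
force: [5.3, 0.7, 6.5]
grip_width: 0.0003
[ 0.47665488 -0.26701819  0.08901003] [5.27752945 0.68288302 6.50159647]
[0.021 0.003 0.14 ]
```

```bash
python3 -m creep '[[[0.01,0,0.07],0,0],[[0.02,0,0.12],0,0],[[0.02,0,0.14],0,0],[[0.02,0,0.14],0,0]]';  python3 - <<'E'
from h import *
from station import vision
import cv2
o=telemetry.get_obs();print(o["ee_pos"],o["force"]);print(shift(padat(0)+[0,0,.019]).round(3))
c=vision.camera("side")["img"][300:470,310:490,::-1]; cv2.imwrite("pics/side2.png",cv2.resize(c,None,fx=3.4,fy=3.4,interpolation=2))
E
```

```text
time_s: 4.2
ee_pos: [0.4757, -0.2669, 0.0823]
eef_rot: [-3.141, 0.002, 3.043]
force: [2.9, -0.7, 6.9]
grip_width: 0.0004
[ 0.47566051 -0.26691978  0.08227522] [ 2.87007998 -0.66201     6.87510391]
[0.001 0.003 0.006]
```

View pics/side2.png

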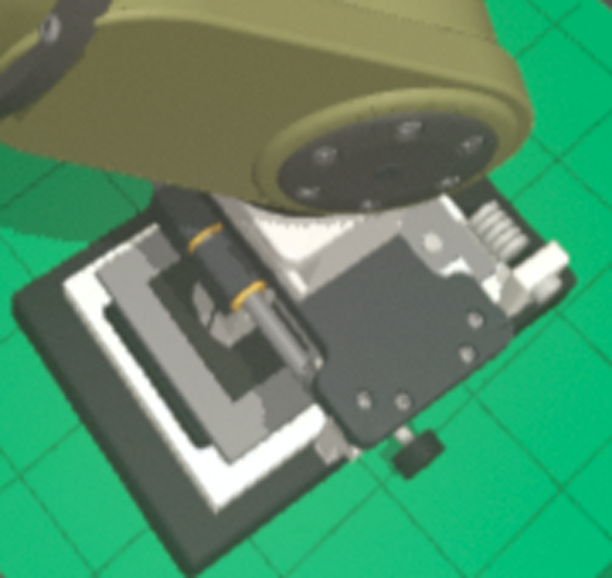

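The plate looks close to level, with the fingers mid-pad at about (230,330) in the crop. I'll push in small steps until the force rise shows the stop.

```bash
python3 -m creep '[[[0,0,0.02],0,0],[[0,0,0.02],0,0]]'; python3 -m creep '[[[0,0,0.02],0,0],[[0,0,0.02],0,0]]';python3 -m creep '[[[0,0,0.02],0,0],[[0,0,0.02],0,0]]'; python3 -c "
from h import *
o=telemetry.get_obs();print(o['ee_pos'],o['force'])"
```

```text
time_s: 4.45
ee_pos: [0.4757, -0.267, 0.082]
eef_rot: [-3.141, 0.002, 3.043]
force: [1.6, 1.1, 15.1]
grip_width: 0.0003
time_s: 4.65
ee_pos: [0.4757, -0.267, 0.0817]
eef_rot: [-3.141, 0.002, 3.043]
force: [-2.1, 4.2, 23.8]
grip_width: 0.0004
time_s: 4.85
ee_pos: [0.4758, -0.267, 0.0814]
eef_rot: [-3.14, 0.002, 3.043]
force: [-5.5, 7.1, 31.8]
grip_width: 0.0005
[ 0.47576349 -0.26699457  0.08135049] [-5.47440721  7.13208485 31.77156827]
```

The plate is on its stop: the force rises about 8 N per mm step. I'll ease back slightly, hold, then release along the arc.

```bash
python3 -m creep '[[[0,0,-0.03],0,0],[[0,0,-0.03],0,0],[[0,0,-0.03],0,0],[[0,0,-0.03],0,0],[[0,0,-0.03],0,0],[[0,0,-0.03],0,0],[[0,0,-0.03],0,0],[[0,0,-0.03],0,0],[[0,0,-0.03],0,0],[[0,0,-0.03],0,0],[[0,0,-0.03],0,0],[[0,0,-0.03],0,0]]'
python3 -m creep '[[[0,0,0],0,0],[[0,0,0],0,0],[[0,0,0],0,0],[[0,0,0],0,0],[[-0.03,0,-0.2],0,0],[[-0.09,0,-0.45],0,0],[[-0.17,0,-0.7],0,0],[[-0.27,0,-0.95],0,0],[[-0.37,0,-1.2],0,0],[[-0.4,0,-1.5],0,0],[[-0.4,0,-2.0],0,0],[[-0.4,0,-2.6],0,0]]'
```

```text
time_s: 6.05
ee_pos: [0.4757, -0.2669, 0.0818]
eef_rot: [-3.141, 0.002, 3.043]
force: [-0.5, 3.2, 19.3]
grip_width: 0.0003
time_s: 7.25
ee_pos: [0.4949, -0.2683, 0.2108]
eef_rot: [3.14, -0.002, 3.043]
force: [0.1, -0.3, 1.0]
grip_width: 0.0005
```

Held level from about 4.2 to 6.45 s. Now I'll move clear towards the robot and check the plates.

```bash
python3 -m creep '[[[0.2,0,-0.2],0,0],[[0.6,0.4,-0.3],0,0],[[1.1,0.8,-0.3],0,0],[[1.6,1.3,-0.3],0,0],[[2.1,1.8,-0.3],0,0],[[2.5,2.3,-0.3],0,0],[[2.5,2.9,-0.3],0,0],[[2.5,3.5,-0.3],0,0],[[2.5,4.1,-0.3],0,0],[[2.5,4.5,-0.3],0,0],[[2.5,4.5,-0.3],0,0],[[2.5,4.5,-0.3],0,0]]'; python3 - <<'E'
from h import *
from station import vision
import cv2
t=vision.camera("top");np.savez("top3.npz",**t);cv2.imwrite("pics/top3.png",t["img"][:,:,::-1])
o=telemetry.get_obs();print(o["ee_pos"],o["force"])
t0=np.load("top0.npz")
for u,v in((488,309),(487,325),(500,330),(485,275),(113,320),(150,260),(70,320)):print(u,v,dep(t0,u,v).round(4),dep(t,u,v).round(4))
E
```

```text
time_s: 8.45
ee_pos: [0.3923, -0.0326, 0.225]
eef_rot: [-3.142, -0.001, 3.044]
force: [-0.4, 0.2, 1.5]
grip_width: 0.0006
[ 0.39235213 -0.03297847  0.22508788] [-0.02386771 -0.48611351 -0.56555049]
488 309 [ 0.4931 -0.2679  0.1213] [ 0.4931 -0.2678  0.1218]
487 325 [ 0.469 -0.263  0.132] [ 0.4691 -0.263   0.1322]
500 330 [ 0.462  -0.2823  0.1336] [ 0.462  -0.2823  0.1336]
485 275 [ 0.5468 -0.2735  0.0878] [ 0.5468 -0.2734  0.0882]
113 320 [0.4655 0.2928 0.1498] [0.4655 0.2923 0.1515]
150 260 [0.558  0.2583 0.094 ] [0.5581 0.2587 0.0927]
70 320 [0.4644 0.3524 0.1568] [0.4644 0.3526 0.1562]
```

View pics/top3.png

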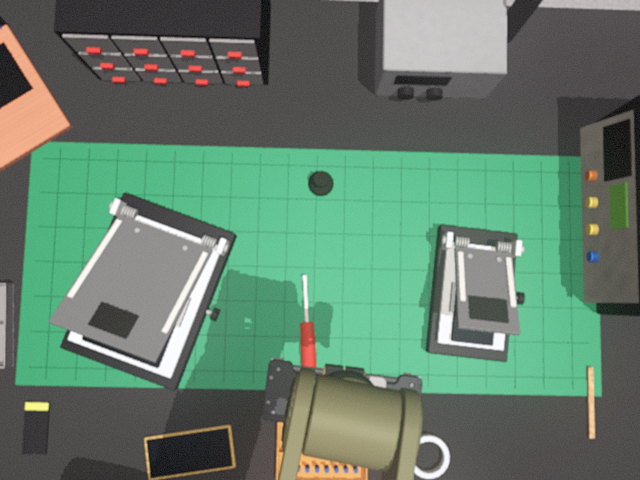

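Both plates are back where they started: phone pad at (488,309), tablet pad at (113,320). The arm is clear of everything.

```bash
python3 -c "
from station import ctrl
print(ctrl.hand_in())"
```

```text
the job is handed in; nothing more can be done
None
```

The phone press's plate was pushed level, held there for about 2.2 s, and let up again, and the job is handed in. I pushed on the middle of its rubber pad with the shut fingertips and followed the pad's arc down to the stop and back up. The work ended at about 8.5 s.

- **Level hold:** The plate was level from about 4.2 to 6.45 s. The tool height and the steady force rise at the stop both fit a level plate. The upward push on the fingers was about 19 N for most of the hold, with a brief peak of about 32 N while I was finding the stop.
- **Release:** In the last top picture the phone plate is fully up again. Depth readings on it match the start to within 0.5 mm.
- **Tablet press:** I did not touch it. Its depth readings match the start to within 2 mm, which is camera noise.
- **Robot:** The arm is clear of both presses, and the force reading is near zero.

No check failed or disagreed.

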